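# Load sample tubes into the labeller's gravity feed ramp, caps all one way

## Task

Load the three large 50 ml tubes from the metal tray into the tube labeller's feed ramp, so that all of them lie across the two rails the same way round as the tube already waiting there - cap in the gap outside the rail on the cap side - and have rolled down under the label head into one closed-up row behind it. Set each tube down on the rails at the open upper end before letting go (don't drop it in), don't bump the label head, and leave the thin tube, the jar, the bottle and the spare label roll where they are.

Things in the scene. Friction and masses are not known exactly. Their poses are not given: they have to be found in the camera images.
- load (a point): loading point at the open upper end of the labeller's feed ramp: midway between its two rails, level with their tops, 150 mm above the bench. y axis runs DOWN the ramp along the rails (12 degrees below level), x level across to the CAP SIDE, z up, square to the rails. A tube set down here (middle over this point, axis along x and 15 mm above the rails) is clear of the row; let go, it rolls down
- ramp: the ramp's fixed metalwork; same origin and axes as the loading point. In mm: steel rails 8 wide, x = -38..-30 and 30..38, y = -40..172, 18 deep; nothing between them up to a low cross bar at y = 78, free air below to 30 above the bench. Cheek plates, inner faces at x = +-66, tops at z = 12. Back stops 16 high on the rails at y = -40..-35. The cap hangs in the gap x = 38..66
- stop (a point): axis of the fixed black rubber roller (22 mm across, 80 long, it meets the bodies between the caps and tips) at the bottom of the ramp, 176 mm down from the loading point and 15 mm above the rails; axes as the loading point. The lowest tube rests against it, the next ones against the tube before: middles at about 150, 117, 84 and 51 mm down from the loading point, fanning out a few degrees because the caps are wider than the bodies
- head: the label head, a grey box overhanging the lower ramp, fixed. Origin straight above the loading point at 195 mm over the bench, the height of its lower face; y level, the ramp's downhill way, x to the cap side. The box spans y = 44..175 mm, x = -41..41, z = 0..95. It leaves no room for an upright gripper at the loading point: lean the tool some 30-45 degrees away from it, to -y, where the air is free
- labeller: the whole fixed tube labeller; origin on the bench straight below the loading point, z up, y level, the ramp's downhill way. Base plate 150 mm wide (x), y = -45..290 mm, 30 mm high; two slim legs under the rails at y = -28 mm; white cabinet beyond the head at y = 172..297 mm, 190 wide, 290 high, a label reel on its cap side
- tube_a_mid (a point): 50 ml screw-cap tube of milky white plastic, 115 mm long: knurled cap 33 mm across, 14 long at one end; smooth round body 30 across, 85 long; then a 16 mm cone to a blunt tip. About 45 g. Point on its axis, half-way along; x axis along the tube to the CAP end. Starts lying in the tray, any yaw; to be loaded
- tube_b_mid (a point): 50 ml screw-cap tube of milky white plastic, 115 mm long: knurled cap 33 mm across, 14 long at one end; smooth round body 30 across, 85 long; then a 16 mm cone to a blunt tip. About 45 g. Point on its axis, half-way along; x axis along the tube to the CAP end. Starts lying in the tray, any yaw; to be loaded
- tube_c_mid (a point): 50 ml screw-cap tube of milky white plastic, 115 mm long: knurled cap 33 mm across, 14 long at one end; smooth round body 30 across, 85 long; then a 16 mm cone to a blunt tip. About 45 g. Point on its axis, half-way along; x axis along the tube to the CAP end. Starts lying in the tray, any yaw; to be loaded
- tube_in_mid (a point): a tube like the large ones, already in the ramp at the bottom against the roller, the right way round. This point is on its axis half-way along; its x axis points to its cap
- tray: a fixed shallow tray of bare sheet metal, 256 by 256 mm, walls 3 mm thick and 36 mm high, floor 3 mm thick, open on top; origin at the centre of its underside
- thin_tube_mid (a point): a bystander: a thin 15 ml tube of the same white plastic lying in the tray, 118 mm long, body 17 mm and cap 22 mm across. This point is on its axis half-way along; x axis to its cap. Stays in the tray
- jar_mid (a point): a bystander: a small amber glass jar, 44 mm across and 55 mm high, standing in the middle of the tray among the tubes. Point half-way up on its axis
- bottle_mid (a point): a bystander: a grey plastic bottle with a white cap, 56 mm across and 140 mm high, standing on the bench on the robot's side of the ramp. Point half-way up
- label_roll_mid (a point): a bystander: a spare roll of blank labels lying flat on the bench, 76 mm across with a 38 mm hole, 45 mm high. Point at its centre, half-way up
- tube_a_cap (a point): the centre of that tube's cap, on its axis, 50.5 mm from the tube's middle point
- tube_a: the same tube as a body; origin and axes are those of its middle point
- tube_b_cap (a point): the centre of that tube's cap, on its axis, 50.5 mm from the tube's middle point
- tube_b: the same tube as a body; origin and axes are those of its middle point
- tube_c_cap (a point): the centre of that tube's cap, on its axis, 50.5 mm from the tube's middle point
- tube_c: the same tube as a body; origin and axes are those of its middle point
- tube_in_cap (a point): the centre of that tube's cap, on its axis, 50.5 mm from the tube's middle point
- tube_in: the same tube as a body; origin and axes are those of its middle point
There are look-alikes about, which are no part of the job. Leave any brown, orange or purple look-alike of the tube_c alone.

How it is judged:
By the outcome, as a careful person would: the job done as asked, in the order asked, and still so for the second after the job is handed in, with the robot touching nothing.
It also fails if it takes over 72 s, if anything falls off the work surface, if the arm or the gripper's body presses on something with over 40 N, if the wrist force passes 120 N, or if a joint passes its speed limit or range.

## Robot

A 6-joint arm with a two-finger parallel gripper is mounted at the origin on the work surface. World frame = base frame: x ahead of the robot, y to its left, z up, the work surface at z = 0. Lengths are in mm, angles in rad, forces in N, time in s.
With the tool pointing down it reaches from about 250 to 775 mm from the base axis. Payload 4 kg.
Tool frame: the origin (TCP) lies midway between the tips of the shut fingers; the grasp point (between the pads) lies 19 mm behind it (r.grasp_offset is the distance from the TCP to the grasp point, in mm); z points along the fingers, y is the direction in which the jaws open and shut (so a half turn about z gives the same grasp; the last joint's range is limited). The gripper opens to 94 mm and grips with 3 to 60 N. Pads are 16 mm wide; open, the fingers measure 119 mm over their backs; the gripper's body (75 mm by 177 mm) begins 78 mm behind the grasp point.
Start: joints at [1.02, 0.087, 1.371, -0, 1.684, -0.103], TCP at [238.153, 495.786, 205.506] pointing down, gripper open.
Joint ranges: [-3.1, 3.1], [-0.76, 2.03], [0.27, 2.55], [-1.08, 4.22], [0.17, 2.65], [-2.57, 2.57]. Speed limits (rad/s): [2.79, 2.79, 3.14, 3.14, 3.14, 3.14].

## Interface

Orientations are given as [roll, pitch, yaw] about the fixed x, y, z axes, in that order (R = Rz(yaw) Ry(pitch) Rx(roll)).
In Python, from station import r, vision gives the robot as it stands. The module is installed in compiled form; this text tells all that it offers.
- The arm moves only by the shell command python3 -m crank 'ROWS' [FORCE]. ROWS is JSON, one flat list of numbers, 7 for each row, row after row: the finger opening in mm, from 0 to 94, then the shift along the world's x, y, z in mm, then the turn, a rotation vector about the world's x, y, z in rad. In form: [grip, x, y, z, wx, wy, wz, grip, x, y, z, wx, wy, wz, ...]. A call has 1 to 5 rows; each row shifts and turns the pose as measured when the row begins; what a row does not reach is not made up. A row lasts 1/10 s, in which the tool goes at most 50 mm and 8.59 degrees, less where a joint would pass 70% of its speed; a pose out of reach is approached as far as the arm can. A call with a gripper value outside its range is refused whole. The fingers move at their own pace and stop on an object; FORCE is the grip in N (left out, the last holds). Time passes only in rows, so rows that do not move let the fingers close. It gives the time, the measured TCP pose, the force and the opening at its end, in the units of the state.
- r.read_state(): the state, without advancing time (a new reading comes with each control period).
- vision.capture(name): name is "scene" or "top"; returns the picture (384x512x3 uint8, red, green, blue); there is no depth.
- vision.camera_info(name): a dict with "fov_y" (degrees; the focal length in pixels is half the picture's height over the tangent of half this angle, whatever the lens; pixels are square), "cx", "cy" (the principal point, pixels), "dist_coeffs" ([k1, k2, p1, p2, k3] as OpenCV has them; the pictures are not rectified), "R" (3x3) and "t" (3): a world point X has camera coordinates R X + t. Camera axes: x right, y down, z forward; pixel columns grow to the right and rows downward; lengths in mm; the calibration is good to about 2 mm. A picture is of the moment at which its call begins. camera_info takes no time and is no camera call.
- r.finish_job(): hands the job in, once; it reports no verdict.
Trained networks look in the newest picture that a camera, given by its name, has taken for a name from the list of things; names that differ only in an ending like _2 or _b are one class to them, and where a whole thing is asked for, a point or a joint stands for the part that bears it (a point fixed in the world has none). Each returns a list of dicts, best first, with "confidence" (0 to 1); they miss things now and then, are a little off and sometimes report something else, mostly with a low value. They report only what shows in the picture. A call takes as long as a camera call. They do not tell look-alikes from the thing itself.
- vision.trace(camera, thing): "region" (384x512 bool, what is visible of it) and "position" ([column, row] as shares, 0 to 1, of the picture: columns of its width, rows of its height, amid what is visible of it).
- vision.place_of(camera, thing): "position" ([column, row] as shares, 0 to 1, of the picture: columns of its width, rows of its height: a listed point, or the origin of a listed thing).
The state is a dict: "time": time; "joint_pos": joint angles; "qd": joint speeds; "joint_efforts": joint torques, N m; "ee_pos": TCP position; "ee_rot": TCP orientation; "force": force on the tool from outside, world axes, zero at the start; "moment": the same for the moment, N m; "opening": opening from 0.0 (shut) to 1.0 (fully open).
Only numpy, scipy, OpenCV 4.12 (cv2) and the standard library are available. Lean on these libraries where they do the work, as an engineer would, in place of code of your own. Each camera call takes 0.05 s, during which the arm holds its last target. There are 200 camera calls.

## Working session

There is one attempt and no reset: what is moved stays moved. The work goes in short steps, Python scripts to look and compute and a shell command to move; the robot and the scene stay as the last step left them, time stands still between calls to the robot, and variables do not carry over. Pictures are saved under pics/ and viewed, about 8 in all and at most 12, crops included, and the job is handed in when it is done.

```bash
mkdir -p pics; cat > h.py <<'E'
import numpy as np, cv2
from station import r, vision
def cam(n):
    c=vision.camera_info(n); f=192/np.tan(np.radians(c["fov_y"])/2)
    return np.array([[f,0,c["cx"]],[0,f,c["cy"]],[0,0,1]]),np.array(c["dist_coeffs"],float),np.array(c["R"]),np.array(c["t"])
def onz(n,uv,z):
    K,d,R,t=cam(n); p=cv2.undistortPoints(np.array([[uv]],float),K,d)[0,0]
    o=-R.T@t; v=R.T@np.array([p[0],p[1],1]); return o+v*(z-o[2])/v[2]
def proj(n,X):
    K,d,R,t=cam(n); return cv2.projectPoints(np.array(X,float).reshape(-1,1,3),cv2.Rodrigues(R)[0],t,K,d)[0][:,0]
E
python3 - <<'E'
from h import *
ims=[]
for n in("scene","top"):
    im=vision.capture(n); cv2.imwrite(f"pics/{n}0.png",im[:,:,::-1]); 
    K,d,R,t=cam(n); print(n,-R.T@t,R[2],K[0,0])
import json
for n in("top","scene"):
  for th in("tube_a_mid","tube_a_cap","load","stop","tube_in_mid","tube_in_cap","tray","thin_tube_mid","jar_mid","bottle_mid","label_roll_mid"):
    print(n,th,[(round(q["confidence"],2),np.round(np.array(q["position"])*[512,384],0).tolist()) for q in vision.place_of(n,th)])
print(r.read_state())
E
```

```text
scene [1169.73294394 -260.886046    668.69350473] [-0.73526181  0.28267253 -0.61602461] 349.09215261704276
top [ 370.19009064  -25.01518764 1123.35371512] [ 0.1238679  -0.02106223 -0.99207516] 454.2395923035889
top tube_a_mid [(0.82, [355.0, 185.0])]
top tube_a_cap [(0.65, [173.0, 186.0]), (0.64, [359.0, 162.0])]
top load [(0.75, [164.0, 174.0]), (0.26, [200.0, 240.0])]
top stop [(0.62, [322.0, 197.0]), (0.29, [102.0, 196.0])]
top tube_in_mid []
top tube_in_cap []
top tray [(0.58, [321.0, 194.0])]
top thin_tube_mid [(0.63, [333.0, 227.0])]
top jar_mid [(0.57, [327.0, 197.0]), (0.48, [357.0, 181.0]), (0.33, [233.0, 97.0])]
top bottle_mid []
top label_roll_mid [(0.94, [235.0, 99.0])]
scene tube_a_mid [(0.93, [135.0, 254.0])]
scene tube_a_cap [(0.95, [140.0, 270.0])]
scene load [(0.74, [313.0, 176.0]), (0.72, [266.0, 173.0])]
scene stop [(0.92, [356.0, 161.0])]
scene tube_in_mid [(0.53, [352.0, 160.0]), (0.35, [203.0, 252.0])]
scene tube_in_cap []
scene tray [(0.78, [173.0, 243.0])]
scene thin_tube_mid [(0.78, [165.0, 218.0])]
scene jar_mid [(0.74, [166.0, 235.0]), (0.65, [139.0, 255.0]), (0.17, [310.0, 172.0])]
scene bottle_mid [(0.89, [264.0, 174.0]), (0.53, [352.0, 164.0])]
scene label_roll_mid [(0.75, [289.0, 286.0])]
{'time': 1.2, 'joint_pos': array([ 1.01988537e+00,  8.72180197e-02,  1.37071256e+00, -8.69952550e-06,
        1.68359257e+00, -1.03113918e-01]), 'qd': array([-0.00115128,  0.00125896,  0.00026564, -0.00016659,  0.00058466,
       -0.00192043]), 'joint_efforts': array([-4.87571979e-04, -3.40046883e+01, -3.02605677e+01,  7.17981532e-02,
        2.36203638e-02,  3.02053422e-05]), 'ee_pos': array([238.16208532, 495.77943706, 205.4896383 ]), 'ee_rot': array([3.14152441e+00, 1.57519178e-05, 2.69379463e+00]), 'force': array([ 0.13942866, -0.45502248,  0.24283626]), 'moment': array([-0.01662144,  0.02574175,  0.03817411]), 'opening': 0.9986531507746195}
```

View pics/top0.png

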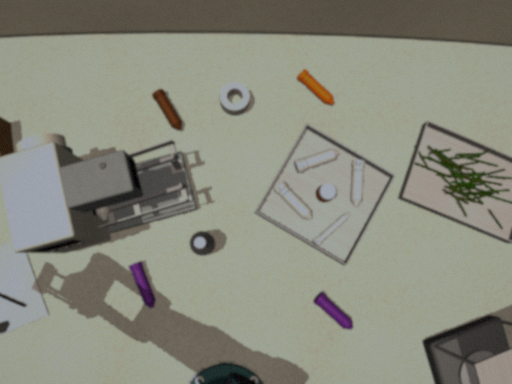

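View pics/scene0.png

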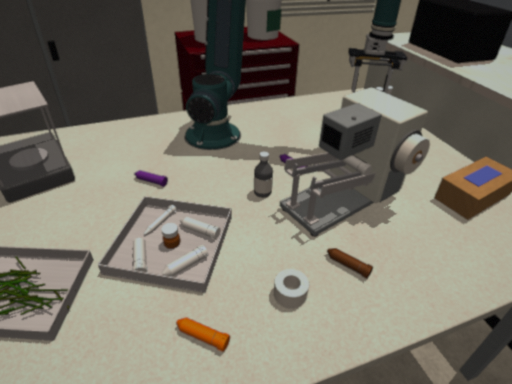

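```bash
python3 - <<'E'
import cv2,numpy as np
a=cv2.imread("pics/top0.png"); s=cv2.imread("pics/scene0.png")
f=lambda i,x,y,w,h,k:cv2.resize(i[y:y+h,x:x+w],None,fx=k,fy=k,interpolation=cv2.INTER_CUBIC)
A=f(a,50,120,160,150,5)[:, :800]
cv2.imwrite("pics/c1.png",f(a,80,130,130,97,6)); 
cv2.imwrite("pics/c2.png",f(a,250,120,150,145,4))
E
```

```text
(no output)
```

View pics/c1.png

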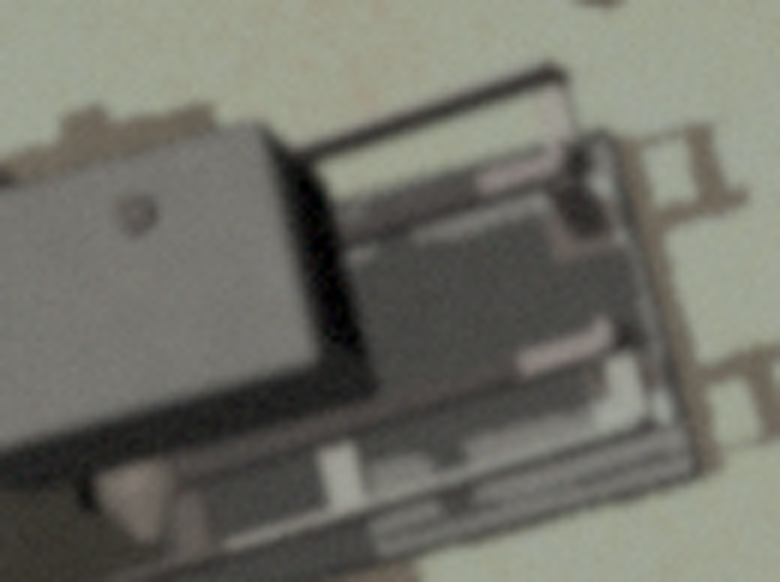

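View pics/c2.png

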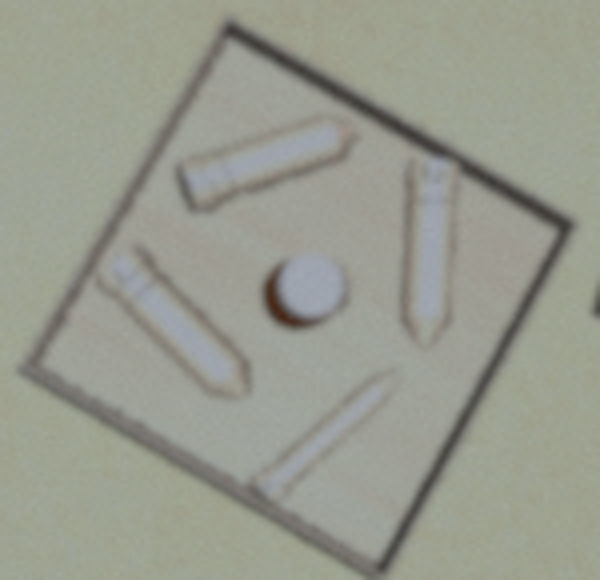

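```bash
cat > fit.py <<'E'
from h import *
from scipy.optimize import least_squares
c1=lambda p:np.array(p)/6+[80,130]-.42
c2=lambda p:np.array(p)/4+[250,120]-.375
# labeller frame points
obs=[([41,44,290],(257,125)),([-41,44,290],(322,360)),([75,-45,30],(606,133)),([-75,-45,30],(697,468))]
def L2W(p,X): 
    c,s=np.cos(p[2]),np.sin(p[2]); X=np.atleast_2d(X)
    return np.c_[p[0]+c*X[:,0]-s*X[:,1],p[1]+s*X[:,0]+c*X[:,1],X[:,2]]
P=np.array([o[0] for o in obs]);U=np.array([c1(o[1]) for o in obs])
s=least_squares(lambda p:(proj("top",L2W(p,P))-U).ravel(),[370,300,0])
p=s.x
if __name__=="__main__":
    print("lab",p,np.degrees(p[2]),s.fun.round(1))
    def ramp(X):
        X=np.atleast_2d(X); a=np.radians(12)
        return L2W(p,np.c_[X[:,0],np.cos(a)*X[:,1]+np.sin(a)*X[:,2],150-np.sin(a)*X[:,1]+np.cos(a)*X[:,2]])
    for n,o,t in(("A",(190,188),(357,131)),("B",(118,266),(249,391)),("C",(435,165),(428,346))):
        a=onz("top",c2(o),19);b=onz("top",c2(t),18);d=a-b
        print(n,"len",np.linalg.norm(d),"mid",((a+b)/2).round(1),"yawcap",np.degrees(np.arctan2(d[1],d[0])).round(1))
        m=(a+b)/2
    print("tray corners",[onz("top",c2(q),36).round(0)[:2].tolist() for q in((230,28),(570,222),(382,570),(28,368))])
    print("jar",onz("top",c2((312,287)),55).round(), "bottle",onz("top",(203,242),140).round(),"roll",onz("top",(235,97),45).round())
    for n in("top","scene"):
        im=cv2.imread(f"pics/{n}0.png"); im=cv2.resize(im,None,fx=4,fy=4,interpolation=cv2.INTER_CUBIC)
        def line(W,col):
            q=(proj(n,W)*4+1.5).astype(int); cv2.polylines(im,[q.reshape(-1,1,2)],False,col,1)
        for x in(-38,-30,30,38): line(ramp([[x,-40,0],[x,172,0]]),(0,0,255))
        for x in(-66,66): line(ramp([[x,-40,12],[x,172,12]]),(0,255,0))
        line(ramp([[-57,0,15],[57,0,15]]),(255,0,0)); line(ramp([[-57,150,15],[57,150,15]]),(255,0,0))
        h=[[41,44,195],[-41,44,195],[-41,175,195],[41,175,195],[41,44,195],[41,44,290],[-41,44,290],[-41,175,290],[41,175,290],[41,44,290]]
        line(L2W(p,h),(255,0,255))
        line(L2W(p,[[75,-45,30],[-75,-45,30],[-75,290,30]]),(255,255,0))
        cv2.imwrite(f"pics/o_{n}.png",im[300:300+590,1080:1080+720] if n=="scene" else im[480:1000,0:800])
E
python3 fit.py
```

```text
lab [5.35838699e+02 1.39508528e+02 2.90892051e-01] 16.666886789477015 [ 0.  -1.  -0.2  1.2 -0.4 -1.4  0.7  1.1]
A len 112.77031310357589 mid [ 603.6 -224.7   18.5] yawcap 109.7
B len 111.15868254022163 mid [ 497.  -166.8   18.5] yawcap 46.4
C len 114.42423504006842 mid [ 544.2 -323.2   18.5] yawcap -3.7
tray corners [[683.0, -195.0], [563.0, -407.0], [350.0, -284.0], [470.0, -70.0]]
jar [ 518. -240.   55.] bottle [394.  49. 140.] roll [754. -16.  45.]
```

View pics/o_scene.png

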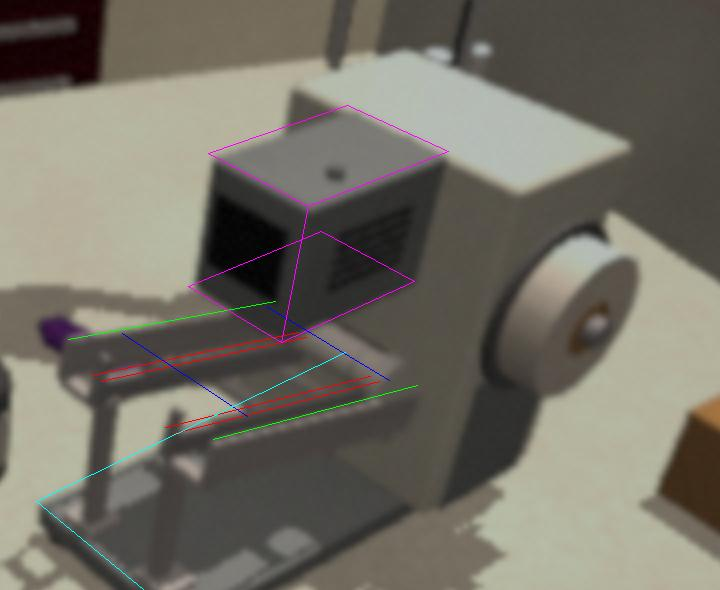

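```bash
python3 - <<'E'
s=open("fit.py").read()
s=s.replace('''s=least_squares(lambda p:(proj("top",L2W(p,P))-U).ravel(),[370,300,0])''','''c3=lambda q:np.array(q)/4+[270,75]-.375
obs2=[([-41,44,290],(213,160)),([41,44,290],(300,207)),([-75,-45,30],(40,514)),([-95,172,290],(293,91)),([95,172,290],(520,193)),([95,297,290],(630,147)),([-95,297,290],(405,51))]
P2=np.array([o[0] for o in obs2]);U2=np.array([c3(o[1]) for o in obs2])
s=least_squares(lambda p:np.r_[(proj("top",L2W(p,P))-U).ravel(),(proj("scene",L2W(p,P2))-U2).ravel()],[530,139,.29],loss="soft_l1")''')
open("fit.py","w").write(s)
E
python3 fit.py; python3 -c "
import cv2,numpy as np
a=cv2.imread('pics/o_scene.png')[:,:430];b=cv2.imread('pics/o_top.png')
b=b[60:480,330:800]
c=np.zeros((590,900,3),'u1');c[:,:430]=a;c[:420,430:900]=b;cv2.imwrite('pics/o2.png',cv2.resize(c,(800,524)))"
```

```text
lab [5.37401214e+02 1.39010085e+02 2.76016653e-01] 15.814589286376895 [ 0.5 -2.2 -0.3  0.1  0.3 -1.9  0.5  0.8 -0.7 -1.2  2.4  0.3 -0.6 -3.
 -1.1 -2.5  0.3 -0.9  1.7 -1.4  0.3 -1.6]
A len 112.77031310357589 mid [ 603.6 -224.7   18.5] yawcap 109.7
B len 111.15868254022163 mid [ 497.  -166.8   18.5] yawcap 46.4
C len 114.42423504006842 mid [ 544.2 -323.2   18.5] yawcap -3.7
tray corners [[683.0, -195.0], [563.0, -407.0], [350.0, -284.0], [470.0, -70.0]]
jar [ 518. -240.   55.] bottle [394.  49. 140.] roll [754. -16.  45.]
```

View pics/o2.png

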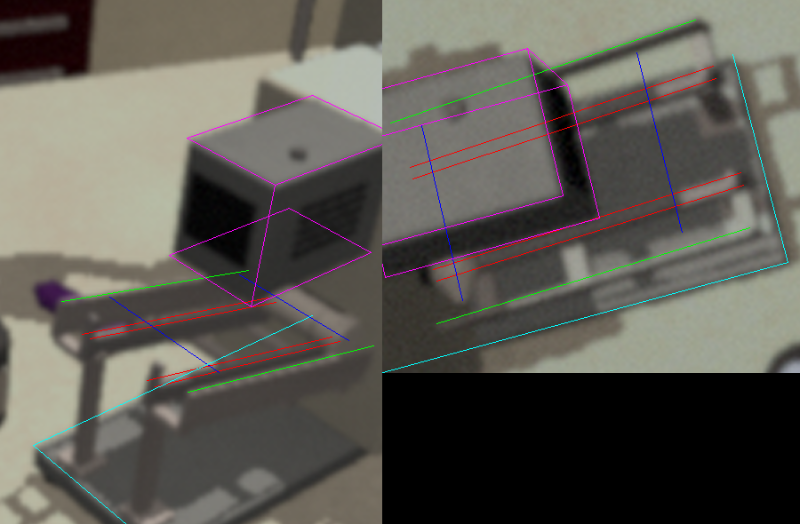

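```bash
python3 - <<'E'
from h import *
for n in("top","scene"): print(n,{k:np.round(v,3) if not isinstance(v,str) else v for k,v in vision.camera_info(n).items() if k in("fov_y","cx","cy","dist_coeffs")})
T={"A":(603.6,-224.7,109.7),"B":(497,-166.8,46.4),"C":(544.2,-323.2,-3.7)}
out=[]
for n in("scene","top"):
    im=cv2.resize(cv2.imread(f"pics/{n}0.png"),None,fx=5,fy=5,interpolation=cv2.INTER_CUBIC)
    def line(W,col): cv2.polylines(im,[(proj(n,W)*5+2).astype(int).reshape(-1,1,2)],False,col,1)
    for x,y,a in T.values():
        d=np.array([np.cos(np.radians(a)),np.sin(np.radians(a)),0]); m=np.array([x,y,18.])
        line([m-57.5*d,m+57.5*d],(255,0,0)); e=np.array([-d[1],d[0],0]); line([m-15*e,m+15*e],(255,0,0))
    cen=np.array([516.5,-239]);u=np.array([.489,.872])*128;v=np.array([u[1],-u[0]])
    q=[cen+u+v,cen+u-v,cen-u-v,cen-u+v,cen+u+v]
    line([[*k,36] for k in q],(0,0,255)); line([[*k,0] for k in q],(0,160,0))
    line([[518,-240,0],[518,-240,55]],(255,0,255))
    im=im[970:1440,490:1180] if n=="scene" else im[600:1330,1260:1980]
    out.append(cv2.resize(im,None,fx=.75 if n=="scene" else .5,fy=.75 if n=="scene" else .5,interpolation=cv2.INTER_AREA) if 0 else im)
a,b=out; b=cv2.resize(b,(470*b.shape[1]//b.shape[0],470)); c=np.hstack([a,b]); cv2.imwrite("pics/o3.png",cv2.resize(c,None,fx=800/c.shape[1],fy=800/c.shape[1],interpolation=cv2.INTER_AREA))
E
```

```text
top {'fov_y': np.float64(45.826), 'cx': np.float64(247.396), 'cy': np.float64(196.834), 'dist_coeffs': array([-0.137,  0.   ,  0.   ,  0.   ,  0.   ])}
scene {'fov_y': np.float64(57.621), 'cx': np.float64(256.427), 'cy': np.float64(188.699), 'dist_coeffs': array([-0.048,  0.   ,  0.   ,  0.   ,  0.   ])}
```

View pics/o3.png

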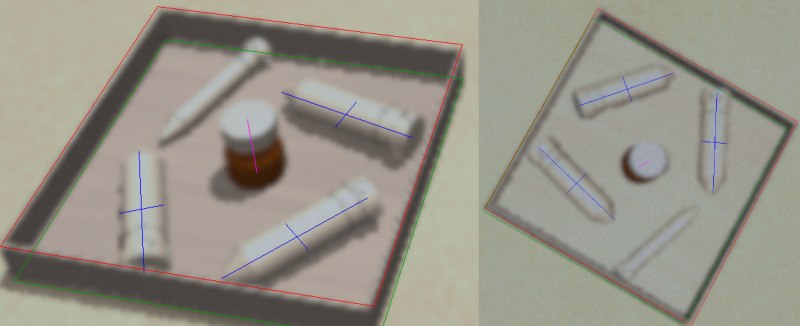

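```bash
python3 -m crank '[56,0,0,46,0,0,-0.14,56,0,0,46,0,0,-0.14,56,10,-20,46,0,0,-0.14,56,18,-46,0,0,0,-0.14,56,18,-46,0,0,0,-0.14]' 20
python3 -m crank '[56,18,-46,0,0,0,-0.14,56,18,-46,0,0,0,-0.14,56,18,-46,0,0,0,-0.14,56,18,-46,0,0,0,-0.14,56,18,-46,0,0,0,-0.14]'
python3 -m crank '[56,18,-46,0,0,0,-0.14,56,18,-46,0,0,0,-0.14,56,18,-46,0,0,0,-0.14,56,18,-46,0,0,0,-0.07,56,18,-46,0,0,0,0]'
```

```text
time: 1.7
ee_pos: [280.7, 381.3, 339.2]
ee_rot: [-3.126, -0.003, 1.976]
force: [1.2, -1.1, -0.4]
opening: 0.617
time: 2.2
ee_pos: [370.7, 146.8, 341.8]
ee_rot: [-3.134, -0.007, 1.25]
force: [0.8, -0.4, 0.5]
opening: 0.598
time: 2.7
ee_pos: [459.4, -87.2, 343.6]
ee_rot: [-3.139, -0.011, 0.736]
force: [1.7, 0.0, 0.3]
opening: 0.6
```

```bash
python3 -m crank '[56,19,-40,-25,0,0.005,0.04,56,19,-38,-30,0,0.005,0.035,56,0,0,-50,0,0,0,56,0,0,-50,0,0,0,56,0,0,-50,0,0,0]'
python3 -m crank '[56,0,0,-45,0,0,0,56,0,0,-35,0,0,0,56,0,0,-5,0,0,0]'
```

```text
time: 3.2
ee_pos: [501.1, -174.2, 144.7]
ee_rot: [3.131, -0.01, 0.802]
force: [0.8, -0.8, 0.5]
opening: 0.593
time: 3.5
ee_pos: [495.4, -172.3, 48.8]
ee_rot: [-3.139, -0.006, 0.801]
force: [-0.8, -0.6, 0.6]
opening: 0.595
```

Check the alignment over the tube before closing in.

```bash
python3 -m crank '[56,1.5,5,-5,0,0,0,56,0,0,-6,0,0,0,56,0,0,0,0,0,0]'
python3 - <<'E'
from h import *
o=[]
for n,(x,y,w,h) in(("scene",(100,180,150,115)),("top",(240,110,160,120))):
    im=vision.capture(n); o.append(cv2.resize(im[y:y+h,x:x+w,::-1],(400,300),interpolation=cv2.INTER_CUBIC))
cv2.imwrite("pics/g1.png",np.hstack(o))
E
```

```text
time: 3.8
ee_pos: [499.1, -167.6, 40.3]
ee_rot: [3.14, -0.007, 0.801]
force: [0.5, -0.3, -0.1]
opening: 0.599
```

View pics/g1.png

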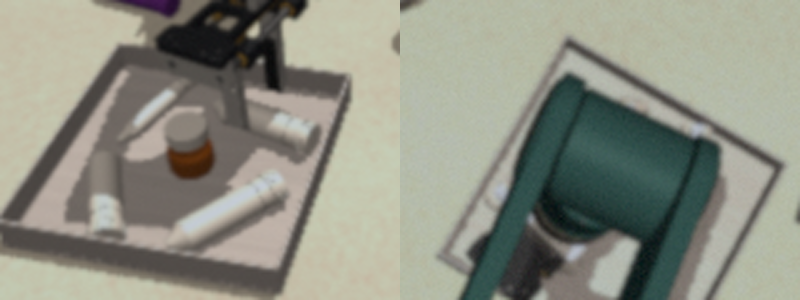

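```bash
python3 -m crank '[56,-1,0.5,-18,0,0,0,56,-1,0.5,-15,0,0,0,56,0,0,-1,0,0,0]'
python3 -m crank '[24,0,0,0,0,0,0,24,0,0,0,0,0,0,24,0,0,0,0,0,0,24,0,0,0,0,0,0]' 20
```

```text
time: 4.2
ee_pos: [502.3, -168.9, 12.8]
ee_rot: [3.127, -0.012, 0.802]
force: [0.1, -0.5, -0.7]
opening: 0.599
time: 4.6
ee_pos: [505.2, -170.3, 17.4]
ee_rot: [3.119, -0.015, 0.802]
force: [0.1, -0.5, -0.7]
opening: 0.311
```

```bash
python3 - <<'E'
from h import *
for i in range(3):
    s=r.read_state(); print(s["time"],s["ee_pos"],s["ee_rot"],s["qd"].round(3)); vision.camera_info("top"); vision.place_of("top","jar_mid")
E
```

```text
4.6 [ 505.17177289 -170.30613456   17.40792729] [ 3.11936904 -0.01470942  0.80154094] [-0.001 -0.007 -0.011  0.001 -0.    -0.001]
4.65 [ 505.20574116 -170.35029843   17.39769441] [ 3.11926281 -0.01472765  0.80151583] [ 0.001  0.003  0.006  0.    -0.     0.002]
4.7 [ 505.0022657  -170.2455476    17.11374575] [ 3.11980351 -0.01454407  0.80149436] [-0.001  0.002  0.008 -0.001 -0.005  0.001]
```

```bash
python3 -m crank '[50,-2,1,0,0.01,0.01,0,50,-1,1,-3,0.01,0,0,50,0,0,-4,0,0,0,50,0,0,-3,0,0,0]'
python3 -m crank '[50,0,0,0,0,0,0]'
```

```text
time: 5.15
ee_pos: [502.0, -168.2, 6.7]
ee_rot: [-3.141, -0.023, 0.801]
force: [-0.8, 0.4, -0.1]
opening: 0.528
time: 5.25
ee_pos: [501.3, -168.0, 5.8]
ee_rot: [-3.139, -0.022, 0.801]
force: [0.5, -0.5, -0.0]
opening: 0.536
```

```bash
python3 -m crank '[24,0,0,1,0,-0.02,0,24,0,0,0,0,0,0,24,0,0,0,0,0,0,24,0,0,0,0,0,0]' 20
```

```text
time: 5.65
ee_pos: [501.0, -167.8, 6.5]
ee_rot: [3.129, -0.037, 0.801]
force: [0.2, 0.2, 0.0]
opening: 0.314
```

```bash
python3 -m crank '[24,0,0,15,0,0.02,0,24,0,0,45,0,0.01,0,24,0,0,48,0,0,0,24,0,0,48,0,0,0,24,5,30,40,0.02,0,-0.1]' 25
python3 -m crank '[24,8,45,20,0.13,0.035,-0.1,24,8,45,10,0.13,0.035,-0.1,24,8,45,0,0.13,0.035,-0.1,24,8,45,0,0.13,0.035,-0.1,24,8,30,0,0.13,0.035,0]'
```

```text
time: 6.15
ee_pos: [498.1, -136.3, 198.6]
ee_rot: [-3.098, -0.022, 0.694]
force: [1.3, -0.5, -0.3]
opening: 0.316
time: 6.65
ee_pos: [543.7, 81.4, 246.4]
ee_rot: [-2.498, -0.152, 0.261]
force: [-0.4, 0.3, -0.1]
opening: 0.313
```

```bash
cat > d.py <<'E'
import sys
from h import *
from scipy.spatial.transform import Rotation as R
def delta(x,y,z,roll,pitch,yaw):
    s=r.read_state(); e=lambda a:R.from_euler("xyz",a)
    print("dp",np.round(np.array([x,y,z])-s["ee_pos"],1),"dr",(e([roll,pitch,yaw])*e(s["ee_rot"]).inv()).as_rotvec().round(3),"f",s["force"].round(1),"qd",abs(s["qd"]).max().round(2),"q",s["joint_pos"].round(2))
if __name__=="__main__": delta(*map(float,sys.argv[1:]))
E
python3 d.py 546 107 203 -2.443 0 0.276
```

```text
dp [  2.3  25.6 -43.4] dr [0.012 0.162 0.019] f [-0.4  0.3 -0.1] qd 1.19 q [-0.33  0.15  1.37  0.63  1.85  1.04]
```

```bash
python3 -m crank '[24,1,12,-18,0.006,0.08,0.01,24,1,10,-18,0.006,0.08,0.01,24,0,0,0,0,0,0]'; python3 d.py 546 107 203 -2.443 0 0.276
python3 - <<'E'
from h import *
o=[]
for n,(x,y,w,h) in(("scene",(265,105,160,120)),("top",(80,120,160,120))):
    im=vision.capture(n); o.append(cv2.resize(im[y:y+h,x:x+w,::-1],(400,300),interpolation=cv2.INTER_CUBIC))
cv2.imwrite("pics/g2.png",np.hstack(o))
E
```

```text
time: 6.95
ee_pos: [545.3, 104.7, 206.4]
ee_rot: [-2.439, 0.008, 0.276]
force: [0.4, 0.2, -1.3]
opening: 0.317
dp [ 0.7  2.3 -3.4] dr [-0.002 -0.009 -0.   ] f [ 0.4  0.2 -1.3] qd 0.05 q [-0.27  0.27  1.32  0.62  1.9   1.12]
```

View pics/g2.png

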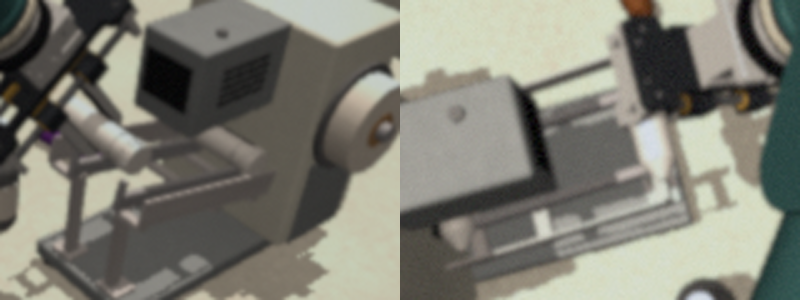

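```bash
python3 - <<'E'
from h import *
T=np.array([547.3,97.6,215.2]);u=np.array([.962,.272,0])
print(proj("top",[T-57.5*u,T-47.5*u]),proj("scene",[T+57.5*u,T+47.5*u,T]))
E
python3 -m crank '[24,0,2,-3,0,-0.008,0,24,-3,12,-16,0,0,0,24,-3,10,-13,0,0,0,24,-2,8,-9,0,0,0,24,0,0,0,0,0,0]'; python3 d.py 536 144.4 157 -2.443 0 0.276
```

```text
[[184.83735268 192.2039456 ]
 [183.60290074 187.47359429]] [[320.33030537 168.08251955]
 [317.31705149 166.0438554 ]
 [303.60813746 156.77728752]]
time: 7.55
ee_pos: [539.2, 134.2, 175.8]
ee_rot: [-2.454, -0.025, 0.272]
force: [0.1, -0.5, 0.1]
opening: 0.315
dp [ -3.2  10.2 -18.8] dr [0.004 0.027 0.004] f [ 0.1 -0.5  0.1] qd 0.03 q [-0.23  0.24  1.42  0.62  1.8   1.1 ]
```

```bash
python3 -m crank '[24,-1.5,5,-8,0.002,0.014,0.002,24,-1.5,5,-6,0.002,0.013,0,24,0,0,0,0,0,0]'; python3 d.py 536 144.4 157 -2.443 0 0.276
```

```text
time: 7.85
ee_pos: [536.9, 144.1, 163.3]
ee_rot: [-2.445, -0.003, 0.273]
force: [0.8, -0.1, -0.4]
opening: 0.313
dp [-0.9  0.3 -6.3] dr [0.001 0.004 0.003] f [ 0.8 -0.1 -0.4] qd 0.01 q [-0.22  0.25  1.43  0.62  1.79  1.11]
```

```bash
python3 -m crank '[24,0,0,-3,0,0,0,24,0,0,0,0,0,0]';python3 -m crank '[24,0,0,-3,0,0,0,24,0,0,0,0,0,0]'; python3 d.py 536 144.4 157 -2.443 0 0.276
```

```text
time: 8.05
ee_pos: [537.2, 143.9, 160.0]
ee_rot: [-2.445, -0.004, 0.273]
force: [0.4, 0.0, -1.0]
opening: 0.313
time: 8.25
ee_pos: [537.7, 143.7, 157.3]
ee_rot: [-2.445, -0.005, 0.273]
force: [-0.8, 0.6, -0.0]
opening: 0.314
dp [-1.7  0.7 -0.3] dr [0.    0.005 0.003] f [-0.8  0.6 -0. ] qd 0.01 q [-0.22  0.26  1.43  0.62  1.78  1.11]
```

No contact yet; go down in small steps.

```bash
for i in 1; do :; done
python3 -m crank '[24,0,0,-2,0,0,0,24,0,0,0,0,0,0]'|grep -E "pos|force"
python3 -m crank '[24,0,0,-1.5,0,0,0,24,0,0,0,0,0,0]'|grep -E "pos|force"
```

```text
ee_pos: [537.7, 143.9, 157.0]
force: [-0.2, -0.4, 0.1]
ee_pos: [537.7, 144.0, 156.8]
force: [-0.6, -1.7, 1.8]
```

```bash
python3 -m crank '[44,0,0,0,0,0,0,44,0,0,0,0,0,0,44,1.7,-6,7.5,0,0,0,44,3.5,-12,15,0,0,0,44,5,-19,23,0,0,0]'
python3 -m crank '[44,5,-22,30,0,0,0,44,0,-20,30,0,0,0,50,0,-30,20,-0.1,-0.03,0]'
python3 - <<'E'
from h import *
o=[]
for n,(x,y,w,h) in(("scene",(265,105,160,120)),("top",(60,120,160,120))):
    im=vision.capture(n); o.append(cv2.resize(im[y:y+h,x:x+w,::-1],(400,300),interpolation=cv2.INTER_CUBIC))
cv2.imwrite("pics/g3.png",np.hstack(o))
for th in("tube_in_mid","tube_in_cap","tube_a_cap"): print(th,[(round(q["confidence"],2),np.round(np.array(q["position"])*[512,384],1).tolist()) for q in vision.place_of("scene",th)])
E
python3 d.py 603 -225 200 3.1416 0 1.915
```

```text
time: 9.15
ee_pos: [545.7, 107.1, 198.5]
ee_rot: [-2.441, 0.002, 0.276]
force: [-0.5, 0.1, 0.4]
opening: 0.462
time: 9.45
ee_pos: [550.7, 31.0, 277.7]
ee_rot: [-2.544, 0.008, 0.273]
force: [0.2, -0.8, -0.7]
opening: 0.514
tube_in_mid [(0.5, [351.6, 162.4])]
tube_in_cap [(0.47, [366.5, 169.1])]
tube_a_cap [(0.63, [138.0, 268.5]), (0.24, [183.5, 264.3])]
dp [  52.6 -258.7  -78.2] dr [-0.302 -0.598  1.587] f [-0.5  0.3 -1.3] qd 0.04 q [-0.34  0.25  1.16  0.54  2.05  1.13]
```

View pics/g3.png

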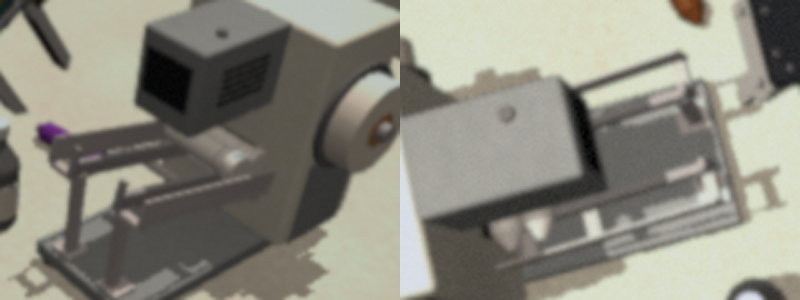

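```bash
python3 -m crank '[56,4,-22,-5,-0.025,-0.05,0.132,56,4,-22,-5,-0.025,-0.05,0.132,56,4,-22,-5,-0.025,-0.05,0.132,56,4,-22,-5,-0.025,-0.05,0.132,56,4,-22,-5,-0.025,-0.05,0.132]' 25
python3 -m crank '[56,4,-22,-5,-0.025,-0.05,0.132,56,4,-22,-5,-0.025,-0.05,0.132,56,4,-22,-5,-0.025,-0.05,0.132,56,4,-22,-5,-0.025,-0.05,0.132,56,4,-22,-5,-0.025,-0.05,0.132]'
python3 d.py 602 -225 60 3.1416 0 1.915
```

```text
time: 10.2
ee_pos: [566.9, -74.6, 240.6]
ee_rot: [-2.77, -0.118, 0.983]
force: [0.5, 0.2, 0.9]
opening: 0.598
time: 10.7
ee_pos: [585.1, -182.7, 198.7]
ee_rot: [-3.02, -0.059, 1.705]
force: [0.4, 0.4, 0.8]
opening: 0.597
dp [  16.9  -42.3 -138.7] dr [-0.029 -0.133  0.206] f [0.4 0.4 0.8] qd 1.59 q [-0.39  0.34  1.09 -0.01  1.85 -0.53]
```

```bash
python3 -m crank '[56,6,-20,-15,-0.015,-0.06,0.1,56,6,-18,-25,-0.014,-0.06,0.1,56,2,-2,-30,0,-0.01,0,56,0,0,-30,0,0,0,56,0,0,-20,0,0,0]'
python3 -m crank '[56,0,0,0,0,0,0]'
python3 d.py 602 -225 7 3.1416 0 1.915
```

```text
time: 11.2
ee_pos: [595.0, -219.1, 63.8]
ee_rot: [-3.134, -0.009, 1.923]
force: [0.6, 0.3, -0.0]
opening: 0.596
time: 11.3
ee_pos: [591.1, -216.6, 56.9]
ee_rot: [-3.126, -0.019, 1.923]
force: [0.5, -0.2, -0.9]
opening: 0.596
dp [ 10.9  -8.4 -49.9] dr [-0.012 -0.021 -0.009] f [ 0.5 -0.2 -0.9] qd 0.01 q [-0.44  0.35  1.36  0.    1.46 -0.8 ]
```

```bash
python3 -m crank '[56,6,-5,-6,-0.006,-0.01,0,56,5,-3,-6,-0.006,-0.01,0,56,0,0,-7,0,0,0,56,0,0,-8,0,0,0,56,0,0,0,0,0,0]'
python3 d.py 602 -225 7 3.1416 0 1.915
```

```text
time: 11.8
ee_pos: [603.6, -223.8, 27.6]
ee_rot: [-3.141, -0.001, 1.925]
force: [0.1, 0.0, -0.4]
opening: 0.594
dp [ -1.6  -1.2 -20.6] dr [-0.001 -0.    -0.01 ] f [ 0.1  0.  -0.4] qd 0.02 q [-0.44  0.38  1.37  0.    1.39 -0.8 ]
```

```bash
python3 -m crank '[56,-1,0,-7,0,0,0,56,-1,-1,-7,0,0,0,56,0,0,-5,0,0,0,56,0,0,0,0,0,0]'
python3 d.py 602 -225 7 3.1416 0 1.915
```

```text
time: 12.2
ee_pos: [602.2, -225.3, 8.5]
ee_rot: [3.14, 0.001, 1.925]
force: [-1.0, -0.1, 0.6]
opening: 0.596
dp [-0.2  0.3 -1.5] dr [ 0.001  0.002 -0.01 ] f [-1.  -0.1  0.6] qd 0.01 q [-0.45  0.4   1.39  0.    1.35 -0.8 ]
```

```bash
python3 -m crank '[24,0,0,-1,0,0,0,24,0,0,0,0,0,0,24,0,0,0,0,0,0,24,0,0,0,0,0,0]' 25
python3 -m crank '[24,0,0,15,0,0,0,24,0,0,40,0,0,0,24,0,0,48,0,0,0,24,0,0,48,0,0,0,24,0,0,40,0,0,0]' 25
python3 d.py 546 107 230 -2.443 0 0.276
```

```text
time: 12.6
ee_pos: [602.5, -225.5, 8.0]
ee_rot: [3.139, 0.002, 1.925]
force: [-0.7, 0.6, -1.2]
opening: 0.312
time: 13.1
ee_pos: [596.1, -222.4, 199.6]
ee_rot: [-3.132, -0.01, 1.925]
force: [0.1, -0.0, -0.8]
opening: 0.315
dp [-50.1 329.4  30.4] dr [ 0.339  0.692 -1.573] f [ 0.1 -0.  -0.8] qd 0.8 q [-0.45  0.29  1.14  0.    1.72 -0.8 ]
```

```bash
python3 -m crank '[24,-4,24,6,0.027,0.055,-0.126,24,-4,26,6,0.027,0.055,-0.126,24,-4,26,6,0.027,0.055,-0.126,24,-4,26,6,0.027,0.055,-0.126,24,-4,26,6,0.027,0.055,-0.126]' 25
python3 -m crank '[24,-4,26,3,0.027,0.055,-0.126,24,-4,26,3,0.027,0.055,-0.126,24,-4,26,3,0.027,0.055,-0.126,24,-4,26,0,0.027,0.055,-0.126,24,-4,26,0,0.027,0.055,-0.126]' 25
python3 d.py 546 107 203 -2.443 0 0.276
```

```text
time: 13.6
ee_pos: [578.1, -93.8, 251.3]
ee_rot: [-2.879, -0.136, 1.245]
force: [0.1, -0.3, -0.9]
opening: 0.316
time: 14.1
ee_pos: [559.1, 41.2, 269.2]
ee_rot: [-2.583, -0.071, 0.555]
force: [-0.3, -0.6, -0.9]
opening: 0.315
dp [-13.1  65.8 -66.2] dr [ 0.1    0.122 -0.274] f [-0.3 -0.6 -0.9] qd 1.63 q [-0.28  0.32  1.08  0.48  2.09  0.88]
```

```bash
python3 -m crank '[24,-3,12,-8,0.04,0.05,-0.11,24,-3,15,-15,0.04,0.05,-0.11,24,-3,12,-15,0.02,0.02,-0.03,24,0,0,0,0,0,0]' 25
python3 d.py 546 107 203 -2.443 0 0.276
```

```text
time: 14.5
ee_pos: [549.2, 83.0, 235.7]
ee_rot: [-2.444, -0.004, 0.291]
force: [-0.3, -0.5, -0.4]
opening: 0.311
dp [ -3.2  24.  -32.7] dr [-0.001  0.004 -0.015] f [-0.3 -0.5 -0.4] qd 0.05 q [-0.3   0.27  1.26  0.62  1.97  1.12]
```

```bash
python3 -m crank '[24,-2,12,-16,0,0,-0.01,24,-2,12,-16,0,0,0,24,-3,14,-16,0,0,0,24,-2,12,-12,0,0,0,24,0,0,0,0,0,0]' 25
python3 d.py 537 144 162 -2.443 0 0.276
```

```text
time: 15.0
ee_pos: [543.1, 131.5, 182.5]
ee_rot: [-2.456, -0.018, 0.286]
force: [-0.6, -0.9, -0.4]
opening: 0.31
dp [ -6.1  12.5 -20.5] dr [ 0.007  0.021 -0.01 ] f [-0.6 -0.9 -0.4] qd 0.05 q [-0.23  0.25  1.38  0.61  1.82  1.11]
```

```bash
python3 -m crank '[24,-3,6,-8,0.004,0.011,-0.005,24,-3,6,-8,0.003,0.01,-0.005,24,0,0,-3,0,0,0,24,0,0,0,0,0,0]' 25
python3 d.py 537 144 157 -2.443 0 0.276
```

```text
time: 15.4
ee_pos: [539.1, 142.4, 166.2]
ee_rot: [-2.447, -0.005, 0.276]
force: [-0.4, -0.2, 0.2]
opening: 0.312
dp [-2.1  1.6 -9.2] dr [0.002 0.006 0.   ] f [-0.4 -0.2  0.2] qd 0.0 q [-0.22  0.26  1.42  0.62  1.79  1.11]
```

```bash
python3 -m crank '[24,-1,1,-4,0.001,0.004,0,24,-1,1,-3,0,0,0,24,0,0,0,0,0,0]'|grep -E "pos|force"
python3 -m crank '[24,0,0,-2,0,0,0,24,0,0,0,0,0,0]'|grep -E "pos|force"
python3 -m crank '[24,0,0,-1.5,0,0,0,24,0,0,0,0,0,0]'|grep -E "pos|force"
```

```text
ee_pos: [537.5, 143.9, 159.1]
force: [0.3, -0.5, -0.1]
ee_pos: [537.8, 143.9, 157.7]
force: [0.0, -0.1, 0.2]
ee_pos: [537.8, 144.0, 157.7]
force: [-0.6, 0.6, 0.6]
```

```bash
python3 -c "
from h import *
o=[]
for n,(x,y,w,h) in(('scene',(265,105,160,120)),('top',(60,120,160,120))):
    im=vision.capture(n); o.append(cv2.resize(im[y:y+h,x:x+w,::-1],(400,300),interpolation=cv2.INTER_CUBIC))
cv2.imwrite('pics/g4.png',np.hstack(o))"
```

```text
(no output)
```

View pics/g4.png

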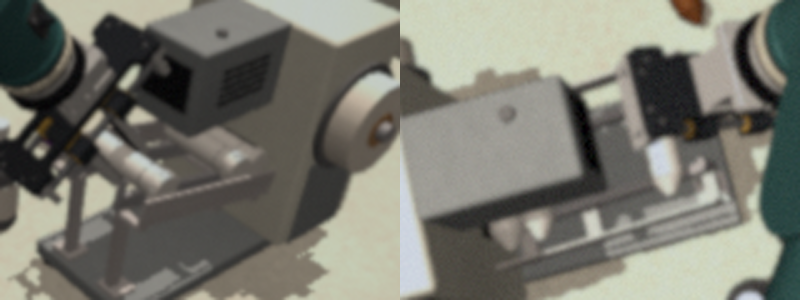

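```bash
python3 -m crank '[44,0,0,-0.5,0,0,0,44,0,0,0,0,0,0,44,1.7,-6,7.5,0,0,0,44,3.5,-12,15,0,0,0,44,5,-19,23,0,0,0]'
python3 -m crank '[44,5,-22,30,0,0,0,44,0,-25,30,0,0,0,50,0,-35,15,-0.1,-0.03,0]'
python3 d.py 543 -323 60 3.1416 0 -0.065
```

```text
time: 16.7
ee_pos: [545.7, 107.5, 199.6]
ee_rot: [-2.441, 0.004, 0.278]
force: [0.6, 0.4, 0.4]
opening: 0.465
time: 17.0
ee_pos: [550.6, 21.8, 275.3]
ee_rot: [-2.545, 0.008, 0.276]
force: [0.6, 0.0, -1.0]
opening: 0.511
dp [  -7.6 -344.8 -215.3] dr [-0.595 -0.071 -0.329] f [ 0.6  0.  -1. ] qd 0.95 q [-0.36  0.26  1.15  0.53  2.05  1.11]
```

```bash
python3 -m crank '[56,-1,-42,-5,-0.09,-0.01,-0.05,56,-1,-45,-10,-0.09,-0.01,-0.05,56,-1,-45,-10,-0.09,-0.01,-0.05,56,-1,-45,-10,-0.09,-0.01,-0.05,56,-1,-45,-10,-0.09,-0.01,-0.05]' 25
python3 -m crank '[56,-1,-45,-20,-0.09,-0.01,-0.05,56,0,-40,-25,-0.05,0,-0.03,56,0,-15,-30,0,0,0,56,0,0,-20,0,0,0,56,0,0,0,0,0,0]'
python3 d.py 543 -323 60 3.1416 0 -0.065
```

```text
time: 17.5
ee_pos: [548.3, -212.3, 240.1]
ee_rot: [-3.026, 0.006, 0.008]
force: [0.3, 0.8, 0.7]
opening: 0.6
time: 18.0
ee_pos: [545.6, -321.3, 146.2]
ee_rot: [3.106, -0.014, -0.083]
force: [0.3, 0.6, -0.5]
opening: 0.595
dp [ -2.6  -1.7 -86.2] dr [0.036 0.011 0.018] f [ 0.3  0.6 -0.5] qd 0.04 q [-0.61  0.27  1.28 -0.02  1.56  1.04]
```

```bash
python3 -m crank '[56,0,0,-30,0.018,0.005,0.009,56,0,0,-30,0.018,0.005,0.009,56,0,0,-18,0,0,0,56,0,0,-8,0,0,0,56,0,0,0,0,0,0]'
python3 d.py 543 -323 28 3.1416 0 -0.065
```

```text
time: 18.5
ee_pos: [548.6, -323.5, 65.7]
ee_rot: [3.138, -0.01, -0.065]
force: [-0.7, -0.4, 0.7]
opening: 0.602
dp [ -5.6   0.5 -37.7] dr [ 0.004  0.01  -0.   ] f [-0.7 -0.4  0.7] qd 0.03 q [-0.62  0.33  1.36  0.    1.44  1.01]
```

```bash
python3 -m crank '[56,-3,0,-12,0.002,0.005,0,56,-2,0,-12,0.002,0.005,0,56,0,0,-10,0,0,0,56,0,0,0,0,0,0]'
python3 d.py 543 -323 7 3.1416 0 -0.065
```

```text
time: 18.9
ee_pos: [545.6, -324.7, 34.0]
ee_rot: [3.137, -0.006, -0.064]
force: [-0.7, -0.0, -0.2]
opening: 0.598
dp [ -2.6   1.7 -27. ] dr [ 0.005  0.006 -0.001] f [-0.7 -0.  -0.2] qd 0.02 q [-0.63  0.36  1.4  -0.    1.38  1.01]
```

```bash
python3 -m crank '[56,-1,1,-8,0.002,0.003,0,56,-1,1,-8,0.002,0.003,0,56,0,0,-8,0,0,0,56,0,0,-2,0,0,0,56,0,0,0,0,0,0]'
python3 d.py 543 -323 7 3.1416 0 -0.065
```

```text
time: 19.4
ee_pos: [543.6, -322.5, 6.0]
ee_rot: [3.141, 0.001, -0.064]
force: [0.4, -1.5, 1.0]
opening: 0.592
dp [-0.6 -0.5  1. ] dr [ 0.    -0.001 -0.001] f [ 0.4 -1.5  1. ] qd 0.01 q [-0.62  0.38  1.42 -0.    1.34  1.01]
```

```bash
python3 -m crank '[24,0,0,1,0,0,0,24,0,0,0,0,0,0,24,0,0,0,0,0,0,24,0,0,0,0,0,0]' 25
python3 -m crank '[24,0,0,15,0,0,0,24,0,0,40,0,0,0,24,0,0,48,0,0,0,24,0,0,48,0,0,0,24,0,0,45,0,0,0]' 25
python3 d.py 546 80 240 -2.443 0 0.276
```

```text
time: 19.8
ee_pos: [544.2, -322.9, 8.1]
ee_rot: [3.14, -0.001, -0.064]
force: [0.1, -0.1, -1.1]
opening: 0.31
time: 20.3
ee_pos: [537.9, -318.5, 203.8]
ee_rot: [-3.133, 0.015, -0.064]
force: [0.7, -0.6, -1.6]
opening: 0.312
dp [  8.1 398.5  36.2] dr [0.691 0.059 0.321] f [ 0.7 -0.6 -1.6] qd 0.9 q [-0.62  0.27  1.16 -0.    1.73  1.01]
```

```bash
python3 -m crank '[24,1,35,12,0.06,0.006,0.03,24,1,42,8,0.075,0.006,0.035,24,1,42,6,0.075,0.006,0.035,24,1,42,5,0.075,0.006,0.035,24,1,42,5,0.075,0.006,0.035]' 25
python3 -m crank '[24,1,42,0,0.075,0.006,0.035,24,1,42,0,0.075,0.006,0.035,24,1,42,0,0.075,0.006,0.035,24,1,30,0,0.06,0.006,0.03,24,0,0,0,0,0,0]' 25
python3 d.py 546 107 203 -2.443 0 0.276
```

```text
time: 20.8
ee_pos: [545.4, -114.6, 262.3]
ee_rot: [-2.78, 0.01, 0.114]
force: [1.2, 0.7, -0.9]
opening: 0.313
time: 21.3
ee_pos: [548.9, 49.4, 270.7]
ee_rot: [-2.491, -0.029, 0.258]
force: [-1.1, -1.0, -1.0]
opening: 0.314
dp [ -2.9  57.6 -67.7] dr [0.039 0.041 0.019] f [-1.1 -1.  -1. ] qd 0.04 q [-0.35  0.24  1.21  0.6   2.01  1.12]
```

```bash
python3 -m crank '[24,-1,16,-18,0.013,0.014,0.006,24,-1,18,-20,0.013,0.014,0.006,24,-1,18,-20,0.013,0.013,0.006,24,-2,14,-14,0,0,0,24,0,0,0,0,0,0]' 25
python3 d.py 537 144 162 -2.443 0 0.276
```

```text
time: 21.8
ee_pos: [545.0, 112.6, 202.3]
ee_rot: [-2.457, -0.007, 0.274]
force: [0.0, -0.5, -0.5]
opening: 0.314
dp [ -8.   31.4 -40.3] dr [0.011 0.011 0.002] f [ 0.  -0.5 -0.5] qd 0.05 q [-0.26  0.25  1.34  0.61  1.87  1.12]
```

```bash
python3 -m crank '[24,-2,10,-11,0.004,0.004,0,24,-2,9,-11,0.004,0.004,0,24,-2,8,-10,0.002,0.003,0,24,-2,3,-6,0,0.004,0,24,0,0,0,0,0,0]' 25
python3 d.py 537 144 157 -2.443 0 0.276
```

```text
time: 22.3
ee_pos: [538.0, 141.9, 164.7]
ee_rot: [-2.448, 0.0, 0.272]
force: [0.4, 0.5, 0.0]
opening: 0.313
dp [-1.   2.1 -7.7] dr [0.005 0.001 0.004] f [0.4 0.5 0. ] qd 0.01 q [-0.22  0.26  1.42  0.62  1.79  1.12]
```

```bash
python3 -m crank '[24,-0.5,1,-3,0.003,0,0.003,24,0,1,-2.5,0,0,0,24,0,0,0,0,0,0]'|grep -E "pos|force"
python3 -m crank '[24,0,0,-2,0,0,0,24,0,0,0,0,0,0]'|grep -E "pos|force"
python3 -m crank '[24,0,0,-1.5,0,0,0,24,0,0,0,0,0,0]'|grep -E "pos|force"
```

```text
ee_pos: [538.0, 143.5, 159.2]
force: [0.7, 0.3, -0.7]
ee_pos: [538.5, 143.4, 157.9]
force: [0.1, 0.9, 0.5]
ee_pos: [538.7, 143.4, 157.8]
force: [0.7, 0.3, -0.2]
```

```bash
python3 -m crank '[24,0,0,-1.5,0,0,0,24,0,0,0,0,0,0]'|grep -E "pos|force"
python3 -m crank '[44,0,0,-0.5,0,0,0,44,0,0,0,0,0,0,44,1.7,-6,7.5,0,0,0,44,3.5,-12,15,0,0,0,44,5,-19,23,0,0,0]'
python3 -m crank '[44,5,-22,30,0,0,0,44,0,-25,30,0,0,0,50,0,-35,15,-0.1,-0.03,0,50,0,-45,0,-0.1,-0.03,0,50,0,-20,0,0,0,0]'
python3 - <<'E'
from h import *
o=[]
for n,(x,y,w,h) in(("scene",(265,105,160,120)),("top",(60,120,160,120))):
    im=vision.capture(n); cv2.imwrite(f"pics/{n}9.png",im[:,:,::-1]); o.append(cv2.resize(im[y:y+h,x:x+w,::-1],(400,300),interpolation=cv2.INTER_CUBIC))
g=cv2.resize(cv2.imread("pics/scene9.png")[120:360,40:360],(400,300)); g2=cv2.resize(cv2.imread("pics/top9.png")[60:380,110:400],(400,300))
cv2.imwrite("pics/g5.png",np.vstack([np.hstack(o),np.hstack([g,g2])]))
E
```

```text
ee_pos: [538.7, 143.6, 157.7]
force: [-1.2, 0.5, 1.1]
time: 23.7
ee_pos: [546.7, 106.8, 199.5]
ee_rot: [-2.441, 0.003, 0.277]
force: [-0.0, 0.3, 0.0]
opening: 0.469
time: 24.2
ee_pos: [553.3, -48.0, 281.7]
ee_rot: [-2.664, -0.005, 0.275]
force: [0.4, 0.3, -0.3]
opening: 0.53
```

View pics/g5.png

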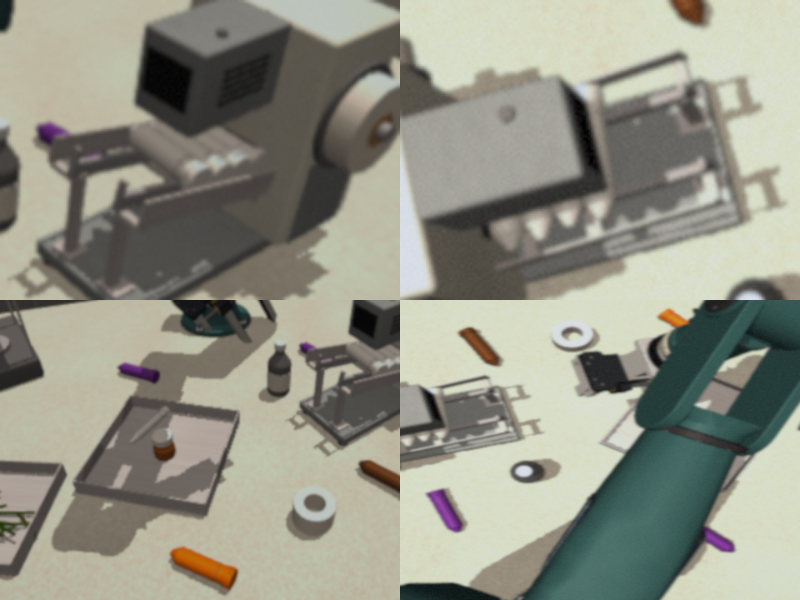

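```bash
python3 -m crank '[50,0,0,0,0,0,0,50,0,0,0,0,0,0]'; python3 -c "
from station import r
print(r.finish_job())"
```

```text
time: 24.5
ee_pos: [553.1, -47.8, 278.8]
ee_rot: [-2.657, -0.001, 0.271]
force: [-0.0, -0.2, 0.6]
opening: 0.53
the job is handed in; nothing more can be done
None
```

All three large tubes are in the feed ramp, caps on the cap side. They have rolled down under the label head into one closed row behind the tube already there. I handed the job in at about 24.5 s of the allowed 72 s.

- **Set-down:** I lowered each tube onto the rails with the tool leaning about 40 degrees. I let go only after it stopped descending at the expected rail height. The contact forces I read there stayed below about 2 N.
- **Last check:** The final pictures from both cameras show four tubes side by side, with tips evenly spaced and the arm clear of everything. I judged the closed row by eye and did not measure the gaps. The thin tube, jar, bottle and label roll look to be in their places.
- **What went wrong on the way:** On the first tube the arm drifted a few millimetres up as the fingers closed, so I opened, went lower and gripped again. The networks were unreliable on the tubes and ramp, often giving one answer or none. I located the tubes and fitted the labeller from points I read off the pictures instead. That fit left about 1 to 3 pixels of disagreement between the two cameras.

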